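Slide the meter to its test place and swing the test lever

TASK

Slide the round grey meter along the board, without lifting or tipping it, until it stands wholly inside the ring that has a square frame around it. Then swing the sprung lever on the small black box away from the robot fully to its stop, hold it there a moment and let it spring back. Leave everything else where it stands.

Things in the scene. Friction and masses are not known exactly. Their poses are not given: they have to be found in the camera images.
- meter: the round meter, a plain grey steel drum with a flat paper dial on top: diameter 92, height 50, 0.3 to 0.75 kg, too wide for a common gripper. Origin at the centre of its underside, z up; its yaw does not matter. It starts on one of the two plain rings, on the board
- board: fixed dark wooden sliding board lying on the table, 190 (its x) by 430 (its y) and 12 thick, smooth flat top. Origin at the centre of its underside, on the table. The three places lie in a row along its y axis, 140 apart, on its mid line
- test_place: where the meter must go: a thin brass ring inlaid flush in the board (inner diameter 116, outer 126) with a square brass frame, 140 wide over its outside, around it. Flat, nothing stands up. Origin at the ring's centre on the board's top face (12 above the table)
- rest_place: the place where the meter starts: a plain inlaid brass ring of the same size, without a frame. Origin at its centre on the board's top face
- spare_place: the third place, empty: another plain ring of the same size, without a frame. Origin at its centre on the board's top face
- key_box: fixed black box that carries the test lever: 110 (its x) by 80 (its y) by 45 high, with two brass cheeks on top up to 61 high either side of the lever, 70 long in x. Origin at the centre of its underside, its +x axis points away from the robot (within its yaw)
- test_lever_tip (a point): centre of the black ball, diameter 28, at the top of the lever. The steel stem (diameter 10) runs down to a pivot 50 above the table over the box's origin, 85 from the ball centre. At rest the ball is 128 above the table and 33 from the pivot towards the robot (box -x); at the stop it is 33 beyond the pivot (box +x)
- test_lever (a joint): angle of the sprung lever in rad: 0 at rest, leaning to the robot; 0.8 at its stop, leaning away. The spring brings it back to 0 when let go; about 1 to 5 N at the ball, growing
- valve: bystander: spare amber glass valve standing on a black base, diameter 40, height 75; origin at the centre of its underside
- coil: bystander: copper coil former with wooden flanges, standing, diameter 50, height 60; origin at the centre of its underside
- plug: bystander: small brass plug standing on the board near its far edge, diameter 20, height 40; origin at the centre of its underside
- insulator: bystander: white ceramic ribbed insulator, diameter 44, height 52; origin at the centre of its underside
- screwdriver: bystander: screwdriver lying on the table at the right of the board, 170 long, about 30 high; its x axis runs along it
- square_case: bystander: rectangular dark steel meter case, 75 by 110 by 65 high; origin at the centre of its underside
- tin: bystander: steel tin, diameter 66, height 85; origin at the centre of its underside
Things that resemble listed ones, but are neither listed nor needed, are in the scene too. What is shaped like the key_box but purple is not meant.

How it is judged (in metres and radians):
On the way, in this order (a step that is already met when the one before it is completed fails the run):
1. the meter stands still, flat on the board, inside the framed ring (horizontal distance between meter and test_place below 0.012 m and angle between meter's own z axis and vertical below 0.08 rad and z of meter in the frame of board below 0.016 m and linear speed of meter below 0.02 m/s), for 0.3 s.
2. then the lever is held at its stop for a moment (value of joint test_lever above 0.73 rad), for 0.1 s.
At the end, for the whole second after the job is handed in: The meter stands still and upright on the board wholly inside the framed ring (its centre within 12 mm of the ring's), and the lever, having been held at its stop (above 0.73 of 0.8 rad) after the meter was in place, is back at rest (below 0.06 rad) (all of step 1 and value of joint test_lever below 0.06 rad and velocity of joint test_lever below 0.05 rad/s); the robot touches nothing.
It fails at once if the meter is lifted more than 8 mm off the board, or dropped off it (z of meter in the frame of board above 0.02 m or z of meter in the frame of board below 0.004 m).
It fails at once if the meter is tipped more than 0.2 rad (angle between meter's own z axis and vertical above 0.2 rad).
It fails at once if a bystander is moved more than 30 mm (distance of any of valve, coil, plug, insulator, screwdriver, square_case, tin from where it was at the start of the episode above 0.03 m).
It also fails if it takes over 58 s, if anything falls off the work surface, if the arm or the gripper's body presses on something with over 40 N, if the wrist force passes 120 N, or if a joint passes its speed limit or range.

ROBOT

A 7-joint arm with a two-finger parallel gripper is mounted at the origin on the work surface. World frame = base frame: x ahead of the robot, y to its left, z up, the work surface at z = 0. Lengths are in mm, angles in rad, forces in N, time in s.
With the tool pointing down it reaches from about 350 to 900 mm from the base axis. Payload 19.9 kg.
Tool frame: the origin (TCP) lies between the finger pads; the fingertips stand 11 mm ahead of it and the grasp point (between the pads) lies 8 mm behind it (robot.tips_ahead is the z of the fingertips in the tool frame, in mm); z points along the fingers, y is the line along which they close (so a half turn about z gives the same grasp; the last joint's range is limited). The gripper opens to 94 mm and grips with 3 to 60 N. Pads are 16 mm wide; open, the fingers measure 119 mm over their backs; the gripper's body (75 mm by 177 mm) begins 78 mm behind the grasp point.
Start: joints at [-1.214, 0.417, -0.01, 1.614, 0.005, 1.111, -0.053], TCP at [242.683, 575.938, 216.425] pointing down, gripper open.
Joint ranges: [-2.81, 2.81], [-0.39, 2.02], [-1.27, 1.25], [0.06, 2.57], [-1.19, 4.33], [0.19, 2], [-2.82, 2.82]. Speed limits (rad/s): [1.89, 1.89, 2.39, 2.39, 3.01, 3.01, 3.01].

INTERFACE

Orientations are given as a unit quaternion [w, x, y, z].
In Python, from cell import state, viewer, robot gives the robot as it stands.
- The arm moves only by the tool drive_tool, never from a script. Its argument "series" is text: rows parted by semicolons, each of 5 numbers parted by spaces: the shift along the world's x, y, z in m, then the turn about the world's z in degrees, then the finger opening in m, from 0 to 0.094. In form: tx ty tz roll jaw; .... A call has 1 to 20 rows; each row shifts and turns the commanded pose from where the row before left it; what a row does not reach is not made up. A row lasts 1/10 s, in which the tool goes at most 50 mm and 8.59 degrees, less where a joint would pass 70% of its speed; a pose out of reach is approached as far as the arm can. A call is refused whole if a number of a shift passes 0.05 or a number of a turn 8.59, either way. A call with a gripper value outside its range is refused whole. The fingers move at their own pace and stop on an object; the grip force is fixed at half the most. Time passes only in rows, so rows that do not move let the fingers close. It gives the time, the measured TCP pose, the force, the opening and the grip force at its end, in the units of the state.
- state(): the state, without advancing time (a new reading comes with each control period).
- viewer.grab_frame(name): name is "scene" or "top" or "wrist"; returns a dict with "image" (400x640x3 uint8, red, green, blue), "depth" (400x640 float32, mm along the optical axis (not along the pixel's ray), 0 where there is no reading), "mtx" (3x3 intrinsics, pixels), "dist_coeffs" ([k1, k2, p1, p2, k3] as OpenCV has them; the pictures are not rectified), "R" (3x3) and "t" (3): a world point X has camera coordinates R X + t; the wrist camera has in their place "T_tool_cam" (4x4, takes a point from camera to tool coordinates, whose origin is the TCP and whose axes are the flange's). Camera axes: x right, y down, z forward; pixel columns grow to the right and rows downward; lengths in mm; the calibration is good to about 2 mm. A picture is of the moment at which its call begins: read the wrist's pose just before it.
- robot.finish_job(): hands the job in; it is judged then, once.
The state is a dict: "clock": time; "q": joint angles; "qvel": joint speeds; "joint_torque": joint torques, N m; "tcp_pos": TCP position; "eef_rot": TCP orientation; "ft_force": force on the tool from outside, world axes, zero at the start; "torque": the same for the moment, N m; "finger_gap": finger opening in mm; "finger_force": force on a finger pad.
Only numpy, scipy, OpenCV 4.12 (cv2) and the standard library are available. Lean on these libraries where they do the work, as an engineer would, in place of code of your own. Each camera call takes 0.05 s, during which the arm holds its last target. There are 200 camera calls.

## Working session

There is one attempt and no reset: what is moved stays moved. The work goes in short steps, Python scripts to look and compute and a tool call to move; the robot and the scene stay as the last step left them, time stands still between calls to the robot, and variables do not carry over. Pictures are saved under pics/ and viewed, at most 10 in all, crops included, and the job is handed in when it is done.

Besides the shell and the picture viewer there is one more tool, called after "Request:" by a JSON object that holds its "name" and its "arguments", one argument or row to a line. drive_tool: Moves the arm, as the interface text tells. Its arguments: {"type":"object","properties":{"series":{"type":"string"}},"required":["series"]}

```bash
mkdir -p pics; cat > h.py <<'E'
import numpy as np, cv2, pickle
def grab(names):
    from cell import state, viewer
    for n in names:
        s=state(); f=viewer.grab_frame(n); pickle.dump((s,f),open(n+'.pkl','wb'))
        cv2.imwrite(f'pics/{n}_{s["clock"]:.2f}.png',f['image'][:,:,::-1]); print(n,s['clock'])
def load(n): return pickle.load(open(n+'.pkl','rb'))
def px(n,u,v,z=None):
    s,f=load(n); K=np.array(f['mtx']);D=np.array(f['dist_coeffs'])
    p=cv2.undistortPoints(np.array([[[u,v]]],float),K,D)[0,0]; r=np.array([p[0],p[1],1.])
    R=np.array(f['R']);t=np.array(f['t']); c=-R.T@t; d=R.T@r
    if z is None:
        w=f['depth'][int(v)-1:int(v)+2,int(u)-1:int(u)+2]; w=w[w>0]; return c+d*np.median(w)
    return c+d*(z-c[2])/d[2]
E
python3 -c "
from h import *
grab(['top','scene'])
from cell import state;print(state())"; ls pics
```

```text
top 0.0
scene 0.05
{'clock': 0.1, 'q': array([-1.21346982,  0.41793284, -0.0103058 ,  1.61409593,  0.00470002,
        1.11068176, -0.05298965]), 'qvel': array([-0.00035442, -0.00106107, -0.00055683, -0.00049302,  0.00029641,
       -0.00158109, -0.00158034]), 'joint_torque': array([ 3.83663337e-04, -8.52577758e+01,  6.38823956e-01, -4.26696861e+01,
       -4.90852038e-02,  1.63359364e-02,  1.36793165e-04]), 'tcp_pos': array([242.59523897, 575.65355042, 215.88381995]), 'eef_rot': array([-6.68479896e-05,  1.98084005e-01,  9.80184895e-01, -5.42974365e-04]), 'ft_force': array([-0.1136292 , -0.33541984,  0.4873241 ]), 'torque': array([ 0.02519291,  0.02232623, -0.01816892]), 'finger_force': 0.0, 'finger_gap': 93.8728235112901}
scene_0.05.png
top_0.00.png
```

View pics/top_0.00.png

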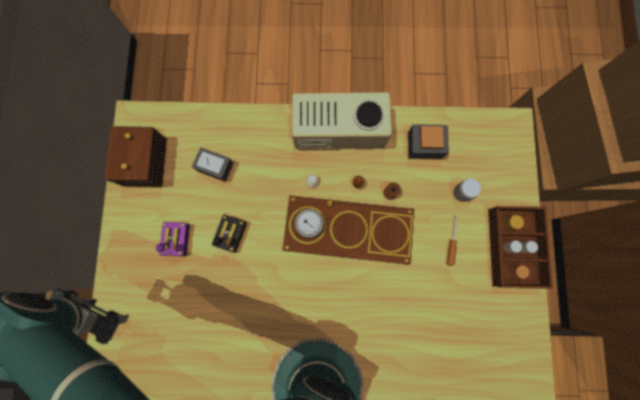

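View pics/scene_0.05.png

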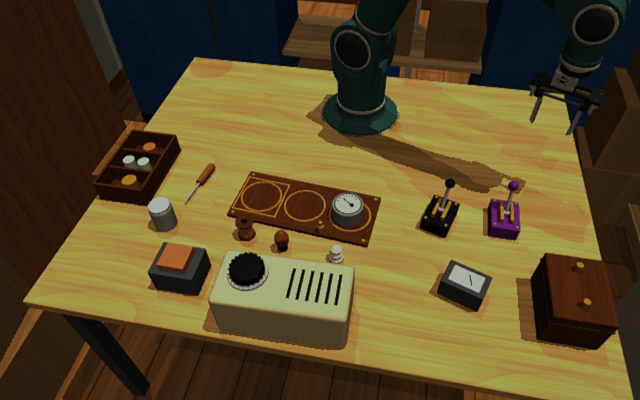

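The top view has +x up and +y left. The meter is at about (308,223) on the left ring. The spare ring is at (350,230), the framed ring at (391,234), the plug at (330,203) and the black box at (229,233); the purple decoy is at (174,239). I'll enlarge the region to measure it.

```bash
python3 -c "
from h import *
s,f=load('top'); im=f['image'][:,:,::-1]
c=cv2.resize(im[190:270,205:420],None,fx=3.7,fy=3.7,interpolation=cv2.INTER_CUBIC);cv2.imwrite('pics/c1.png',c);print(c.shape)
for u,v in [(308,223),(350,230),(391,234),(229,233)]: print(px('top',u,v))
print(f['mtx'],f['dist_coeffs'])
s,f=load('scene'); im=f['image'][:,:,::-1]
cv2.imwrite('pics/c2.png',cv2.resize(im[160:260,220:480],None,fx=3,fy=3,interpolation=cv2.INTER_CUBIC))
"
```

```text
(296, 796, 3)
[509.96040549  37.94520244  62.91247644]
[ 494.78481001 -101.99943789   12.93243109]
[ 484.34154705 -239.8489993    11.24246145]
[472.72426539 293.55411911  57.84902302]
[[386.92082542   0.         320.23563152]
 [  0.         386.92082542 196.45093292]
 [  0.           0.           1.        ]] [0.00295777 0.         0.         0.         0.        ]
```

View pics/c1.png

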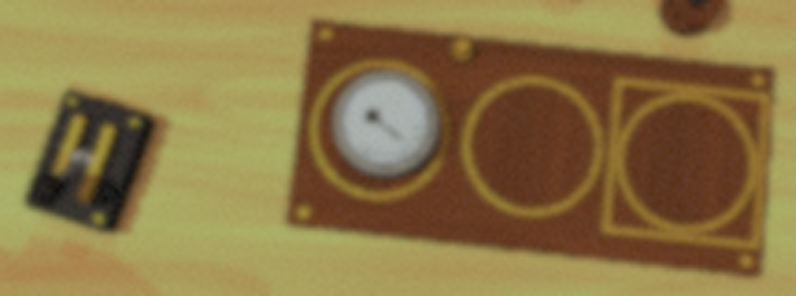

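View pics/c2.png

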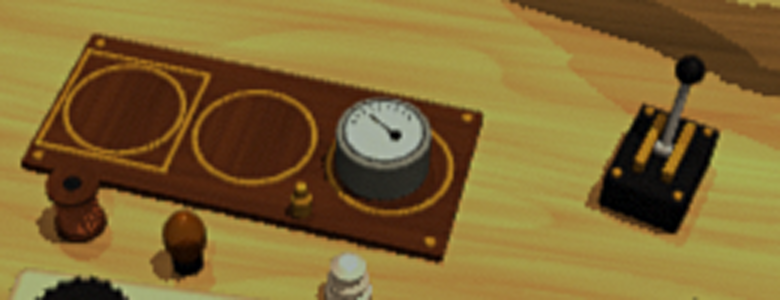

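The crop shows the dial centre at (386,123), the rings at (380,130), (533,145) and (687,162), and the box outline. In the scene crop the ball is at (690,69).

```bash
python3 -c "
from h import *
np.set_printoptions(precision=1,suppress=True)
T=lambda x,y,z:px('top',(x+.5)/3.7-.5+205,(y+.5)/3.7-.5+190,z)
S=lambda x,y,z:px('scene',(x+.5)/3-.5+220,(y+.5)/3-.5+160,z)
print('meter',T(386,123,62),S(383,131,62))
R=[T(*p,12) for p in [(380,130),(533,145),(687,162)]];print(R,[S(*p,12) for p in [(391,165),(255,138),(125,110)]])
d=R[2]-R[0];print(np.linalg.norm(d),np.degrees(np.arctan2(d[1],d[0])))
C=np.array([T(*p,12) for p in [(312,21),(774,70),(760,272),(288,224)]]);print('board',C,C.mean(0))
B=np.array([T(*p,45) for p in [(72,90),(155,118),(112,230),(27,203)]]);print('box',B,B.mean(0))
print('edges',[np.linalg.norm(B[i]-B[i-1]) for i in range(4)],[np.degrees(np.arctan2(*(a)[[1,0]])) for a in (B[0]-B[3],B[1]-B[2])])
print('screws',[T(*p,45) for p in [(71,102),(134,122),(98,218)]])
print('ball',S(690,69,128), px('scene',450,183))
print('plug',T(462,50,40))
"
```

```text
meter [510.5  34.9  62. ] [513.7  38.2  62. ]
[array([509.6,  41.9,  12. ]), array([498.7, -97.6,  12. ]), array([ 486.2, -237.4,   12. ])] [array([512.4,  47.1,  12. ]), array([502.5, -92.7,  12. ]), array([ 489.8, -232.1,   12. ])]
280.335190832911 -94.78653232223405
board [[ 609.3  107.5   12. ]
 [ 572.2 -318.2   12. ]
 [ 389.1 -301.5   12. ]
 [ 422.9  122.6   12. ]] [498.4 -97.4  12. ]
box [[536.3 316.9  45. ]
 [512.7 241.3  45. ]
 [413.2 273.6  45. ]
 [435.2 349.9  45. ]] [474.3 295.4  45. ]
edges [np.float64(106.35746519193484), np.float64(79.18074272332167), np.float64(104.60044980762254), np.float64(79.4562054897973)] [np.float64(-18.130703196600418), np.float64(-18.00365957933365)]
screws [array([525.5, 317. ,  45. ]), array([508.7, 259.8,  45. ]), array([423.4, 286.5,  45. ])]
ball [443.2 314.1 128. ] [453.7 313.6 137.2]
plug [580.4 -31.1  40. ]
```

Request:
{"name": "drive_tool", "arguments": {
  "series": "0.0196 -0.0337 0 -8 0.06;0.0196 -0.0337 0 -8 0.06;0.0196 -0.0337 0 -8 0.06;0.0196 -0.0337 0 -8 0.06;0.0196 -0.0337 0 -8 0.06;0.0196 -0.0337 0 -8 0.06;0.0196 -0.0337 0 -8 0.06;0.0196 -0.0337 0 -8 0.06;0.0196 -0.0337 0 -8 0.06;0.0196 -0.0337 0 0 0.06;0.0196 -0.0337 0 0 0.06;0.0196 -0.0337 0 0 0.06;0.0196 -0.0337 0 0 0.06;0.0196 -0.0337 0 0 0.06;0 0 0 0 0.06;0 0 0 0 0.06"
}}

```text
clock: 1.7
tcp_pos: [517.0, 103.5, 216.1]
eef_rot: [-0.0, 0.737, 0.676, -0.0]
ft_force: [-0.0, 0.2, 0.1]
finger_gap: 59.8
finger_force: 0.0
```

Request:
{"name": "drive_tool", "arguments": {
  "series": "0 0 -0.03 0 0.06;0 0 -0.03 0 0.06;0 0 -0.03 0 0.06;0 0 -0.03 0 0.06;0 0 -0.03 0 0.06;0 0 -0.02 0 0.06;0 0 -0.015 0 0.06;0 0 0 0 0.06;0 0 0 0 0.06"
}}

```text
clock: 2.6
tcp_pos: [517.2, 104.6, 32.0]
eef_rot: [-0.0, 0.736, 0.677, 0.0]
ft_force: [-0.1, -0.9, 1.1]
finger_gap: 60.1
finger_force: 0.0
```

```bash
python3 -c "
from h import *
grab(['wrist'])"; ls pics
```

```text
wrist 2.6
c1.png
c2.png
scene_0.05.png
top_0.00.png
wrist_2.60.png
```

Request:
{"name": "drive_tool", "arguments": {
  "series": "-0.0004 -0.005 0 0 0.06;-0.0004 -0.005 0 0 0.06;-0.0004 -0.005 0 0 0.06;-0.0004 -0.005 0 0 0.06;-0.0004 -0.005 0 0 0.06;-0.0009 -0.01 0 0 0.06;-0.0009 -0.01 0 0 0.06;-0.0009 -0.01 0 0 0.06;-0.0009 -0.01 0 0 0.06;-0.0009 -0.01 0 0 0.06;-0.0009 -0.01 0 0 0.06;-0.0009 -0.01 0 0 0.06;-0.0009 -0.01 0 0 0.06;-0.0009 -0.01 0 0 0.06;-0.0009 -0.01 0 0 0.06;-0.0009 -0.01 0 0 0.06;-0.0009 -0.01 0 0 0.06;-0.0009 -0.01 0 0 0.06;-0.0004 -0.005 0 0 0.06;0 0 0 0 0.06"
}}

```text
clock: 4.65
tcp_pos: [502.7, -57.1, 31.4]
eef_rot: [0.0, 0.737, 0.676, -0.0]
ft_force: [0.7, 0.5, -0.9]
finger_gap: 60.0
finger_force: 0.0
```

```bash
python3 -c "
from h import *
grab(['top','scene'])
a=load('top')[1]['image'][190:270,280:430,::-1];b=load('scene')[1]['image'][140:260,210:410,::-1]
r=lambda i,k:cv2.resize(i,None,fx=k,fy=k,interpolation=cv2.INTER_CUBIC)
a=r(a,4);b=r(b,3);cv2.imwrite('pics/c3.png',np.vstack([a[:240],b[:360]]) if a.shape[1]==b.shape[1] else a)"
```

```text
top 4.65
scene 4.7
```

View pics/c3.png

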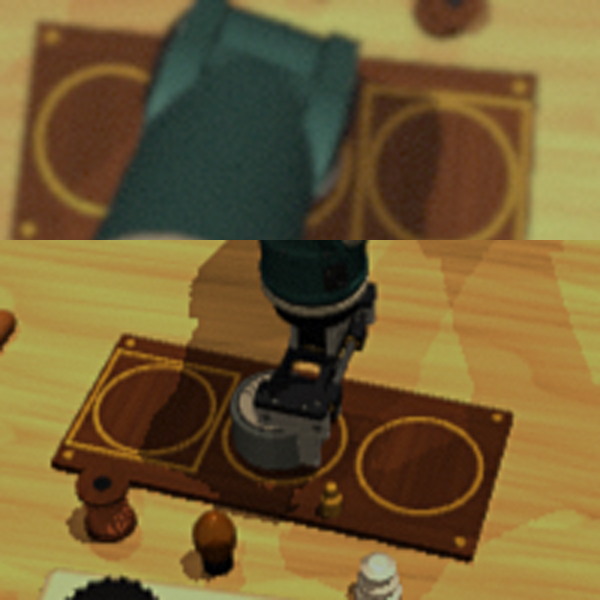

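The meter sits in the cradle at about mid board, upright. I'll continue the push.

Request:
{"name": "drive_tool", "arguments": {
  "series": "-0.0004 -0.005 0 0 0.06;-0.0009 -0.01 0 0 0.06;-0.0009 -0.01 0 0 0.06;-0.0009 -0.01 0 0 0.06;-0.0009 -0.01 0 0 0.06;-0.0009 -0.01 0 0 0.06;-0.0009 -0.01 0 0 0.06;-0.0009 -0.01 0 0 0.06;-0.0009 -0.01 0 0 0.06;-0.0009 -0.01 0 0 0.06;-0.0009 -0.01 0 0 0.06;-0.0009 -0.01 0 0 0.06;-0.0009 -0.01 0 0 0.06;-0.0004 -0.005 0 0 0.06;-0.0003 -0.003 0 0 0.06;0 -0.001 0 0 0.06;0 0 0 0 0.06;0 0 0 0 0.06"
}}

```text
clock: 6.55
tcp_pos: [491.1, -189.8, 31.5]
eef_rot: [0.0, 0.736, 0.677, -0.0]
ft_force: [-1.1, 0.2, 0.7]
finger_gap: 60.4
finger_force: 0.6
```

Request:
{"name": "drive_tool", "arguments": {
  "series": "0.0009 0.01 0 0 0.06;0.0009 0.01 0 0 0.06;0 0 0.03 0 0.06;0 0 0.04 0 0.06;0 0 0.04 0 0.06;0 0 0.04 0 0.06;0 0.04 0.03 0 0.06;0 0.05 0 0 0.06;0 0.05 0 0 0.06;0 0.05 0 0 0.06;0 0.03 0 0 0.06;0 0 0 0 0.06"
}}

```text
clock: 7.75
tcp_pos: [492.4, 55.4, 211.4]
eef_rot: [-0.0, 0.734, 0.679, 0.0]
ft_force: [-0.2, -0.6, -0.3]
finger_gap: 60.3
finger_force: 0.0
```

```bash
python3 -c "
from h import *
grab(['top','scene'])
a=load('top')[1]['image'][200:265,350:425,::-1];b=load('scene')[1]['image'][165:240,220:310,::-1]
r=lambda i,k:cv2.resize(i,None,fx=k,fy=k,interpolation=cv2.INTER_CUBIC)
a=r(a,5);b=r(b,4);o=np.zeros((325,740,3),'u1');o[:325,:375]=a;o[:300,380:740]=b;cv2.imwrite('pics/c4.png',o)"
```

```text
top 7.75
scene 7.8
```

View pics/c4.png

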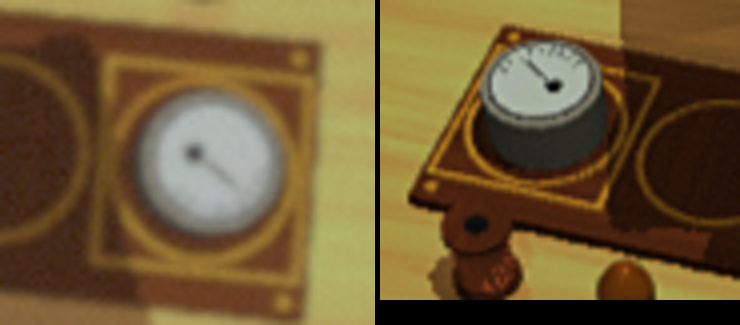

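The top view shows the meter inside the ring, with its top centre at (211,161). The ring spans columns 114–302 and rows 73–265. I'll put numbers on both views.

```bash
python3 -c "
from h import *
np.set_printoptions(precision=1,suppress=True)
T=lambda x,y,z:px('top',(x+.5)/5-.5+350,(y+.5)/5-.5+200,z)
S=lambda x,y,z:px('scene',(x-380+.5)/4-.5+220,(y+.5)/4-.5+165,z)
print(T(211,161.5,62),T(208,169,12))
F=[T(*p,12) for p in [(104,57),(315,78),(300,282),(95,262)]];print(np.mean(F,0),F)
print(S(543,84,62),[S(*p,12) for p in [(503,30),(658,78),(605,206),(430,172)]],np.mean([S(*p,12) for p in [(503,30),(658,78),(605,206),(430,172)]],0))
# depth-based dial centre
for n in ('top','scene'):
    P=[px(n,u,v) for u in range(*((375,412) if n=='top' else (235,285))) for v in range(*((210,255) if n=='top' else (168,215)))]
    P=np.array(P);P=P[(P[:,2]>57)&(P[:,2]<68)];print(n,len(P),P.min(0),P.max(0),(P.min(0)+P.max(0))/2,P.mean(0))
"
```

```text
[ 486.8 -233.5   62. ] [ 486.3 -240.4   12. ]
[ 486.4 -237.3   12. ] [array([ 560.8, -170.8,   12. ]), array([ 549.4, -313.5,   12. ]), array([ 412.5, -300.6,   12. ]), array([ 422.8, -164.5,   12. ])]
[ 491.6 -228.7   62. ] [array([ 394.3, -296.9,   12. ]), array([ 423.6, -160.8,   12. ]), array([ 558.4, -167.3,   12. ]), array([ 550.4, -305.7,   12. ])] [ 481.7 -232.7   12. ]
top 630 [ 441.6 -280.3   57. ] [ 532.3 -189.3   66. ] [ 487.  -234.8   61.5] [ 486.4 -234.3   62.7]
scene 546 [ 444.7 -276.9   57. ] [ 606.  -186.1   65.5] [ 525.3 -231.5   61.2] [ 492.6 -230.2   62.5]
```

The meter is about 4 mm from the ring centre, inside the 12 mm tolerance. Next is the lever: turn the fingers side-on, close them and come in behind the ball.

Request:
{"name": "drive_tool", "arguments": {
  "series": "-0.0099 0.0294 0 8.55 0;-0.0099 0.0294 0 8.55 0;-0.0099 0.0294 0 8.55 0;-0.0099 0.0294 0 8.55 0;-0.0099 0.0294 0 8.55 0;-0.0099 0.0294 0 8.55 0;-0.0099 0.0294 0 8.55 0;-0.0099 0.0294 0 8.55 0;-0.0099 0.0294 0 8.55 0;0 0 0 0 0;0 0 0 0 0"
}}

```text
clock: 8.95
tcp_pos: [404.2, 314.0, 211.3]
eef_rot: [0.0, 0.157, 0.988, -0.0]
ft_force: [0.3, -0.5, 0.5]
finger_gap: 0.3
finger_force: 0.0
```

Request:
{"name": "drive_tool", "arguments": {
  "series": "0 0 -0.021 0 0;0 0 -0.021 0 0;0 0 -0.021 0 0;0 0 -0.021 0 0;0 0 0 0 0;0 0 0 0 0"
}}

```text
clock: 9.55
tcp_pos: [404.4, 313.8, 127.9]
eef_rot: [0.0, 0.157, 0.988, -0.0]
ft_force: [0.1, -0.2, 1.2]
finger_gap: 0.5
finger_force: 0.0
```

```bash
python3 -c "
from h import *
grab(['scene'])
b=load('scene')[1]['image'][100:260,370:530,::-1]
cv2.imwrite('pics/c5.png',cv2.resize(b,None,fx=3.5,fy=3.5,interpolation=cv2.INTER_CUBIC))"
```

```text
scene 9.55
```

View pics/c5.png

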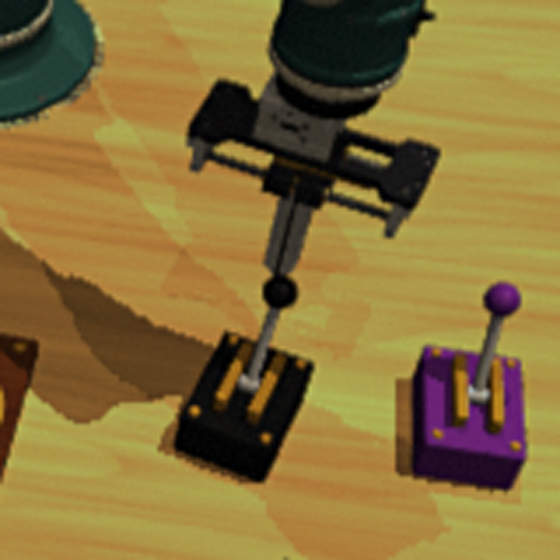

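The closed fingers are just behind the black ball, which shows at (281,292) in the crop. I'll correct 6 mm sideways, then push along the box's x axis.

Request:
{"name": "drive_tool", "arguments": {
  "series": "0.0018 0.0055 0 0 0;0.006 -0.00195 0 0 0;0.006 -0.00195 0 0 0;0.006 -0.00195 0 0 0;0.006 -0.00195 0 0 0;0.006 -0.00195 0 0 0;0.006 -0.00195 0 0 0;0.006 -0.00195 0 0 0;0.006 -0.00195 0 0 0;0.006 -0.00195 0 0 0;0.006 -0.00195 0 0 0;0.006 -0.00195 0 0 0;0.006 -0.00195 0 0 0;0 0 0 0 0;0 0 0 0 0"
}}

```text
clock: 11.1
tcp_pos: [477.4, 296.6, 127.1]
eef_rot: [-0.0, 0.156, 0.988, -0.0]
ft_force: [-4.7, 1.0, -1.5]
finger_gap: 0.6
finger_force: 2.2
```

Request:
{"name": "drive_tool", "arguments": {
  "series": "0.003 -0.001 0 0 0;0.003 -0.001 0 0 0;0 0 0 0 0;0 0 0 0 0"
}}

```text
clock: 11.5
tcp_pos: [482.6, 295.0, 127.1]
eef_rot: [-0.001, 0.155, 0.988, -0.0]
ft_force: [-6.2, 2.1, -3.2]
finger_gap: 0.4
finger_force: 3.6
```

Request:
{"name": "drive_tool", "arguments": {
  "series": "0.003 -0.001 0 0 0;0 0 0 0 0;0 0 0 0 0"
}}

```text
clock: 11.8
tcp_pos: [483.7, 294.6, 126.8]
eef_rot: [-0.002, 0.155, 0.988, -0.001]
ft_force: [-19.4, 4.9, 2.8]
finger_gap: 0.1
finger_force: 9.5
```

Request:
{"name": "drive_tool", "arguments": {
  "series": "0.002 -0.0007 0 0 0;0 0 0 0 0;0 0 0 0 0"
}}

```text
clock: 12.1
tcp_pos: [484.4, 294.5, 126.6]
eef_rot: [-0.003, 0.154, 0.988, -0.001]
ft_force: [-26.2, 4.9, 6.2]
finger_gap: 0.4
finger_force: 13.5
```

```bash
python3 -c "
from h import *
grab(['scene'])
b=load('scene')[1]['image'][120:250,390:500,::-1]
cv2.imwrite('pics/c6.png',cv2.resize(b,None,fx=4,fy=4,interpolation=cv2.INTER_CUBIC))"
```

```text
scene 12.1
```

View pics/c6.png

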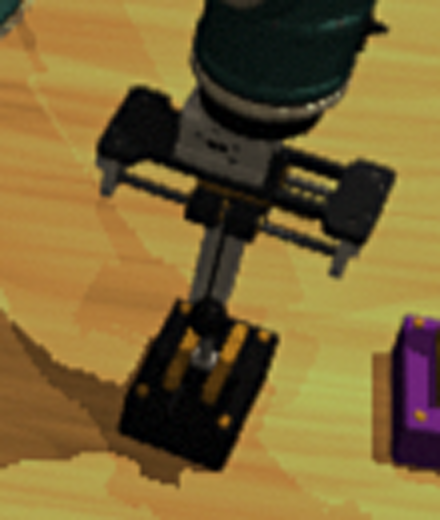

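The ball is at (209,315) in the crop. I'll check that against where the stop should be.

```bash
python3 -c "
from h import *
print(px('scene',441.9,198.4,128)); print(px('scene',441.9,198.4,135))
s,f=load('scene')
for X in ([443.6,307.2,128],[475,297,135],[506.4,286.8,128]):
  p,_=cv2.projectPoints(np.array([X]),cv2.Rodrigues(np.array(f['R']))[0],np.array(f['t']),f['mtx'],f['dist_coeffs']);print(p.ravel())"
```

```text
[507.09279596 294.88597706 128.        ]
[513.73323191 293.90276953 135.        ]
[447.13561795 182.43595822]Traceback (most recent call last):
  File "<string>", line 6, in <module>
    p,_=cv2.projectPoints(np.array([X]),cv2.Rodrigues(np.array(f['R']))[0],np.array(f['t']),f['mtx'],f['dist_coeffs']);print(p.ravel())
        ~~~~~~~~~~~~~~~~~^^^^^^^^^^^^^^^^^^^^^^^^^^^^^^^^^^^^^^^^^^^^^^^^^^^^^^^^^^^^^^^^^^^^^^^^^^^^^^^^^^^^^^^^^^^^^
cv2.error: OpenCV(4.12.0) /io/opencv/modules/calib3d/src/calibration_base.cpp:1490: error: (-215:Assertion failed) npoints >= 0 && (depth == CV_32F || depth == CV_64F) in function 'projectPoints'
```

The ball has moved 66.6 mm between the two views of the same camera (66 expected), so the lever is at its stop. I'll ease back and let it return.

Request:
{"name": "drive_tool", "arguments": {
  "series": "-0.006 0.002 0 0 0;-0.008 0.0026 0 0 0;-0.008 0.0026 0 0 0;-0.008 0.0026 0 0 0;-0.008 0.0026 0 0 0;-0.008 0.0026 0 0 0;-0.008 0.0026 0 0 0;-0.008 0.0026 0 0 0;-0.008 0.0026 0 0 0;-0.008 0.0026 0 0 0;-0.012 0.004 0 0 0;-0.012 0.004 0 0 0;-0.012 0.004 0 0 0;0 0 0.04 0 0;0 0 0.04 0 0;0 0 0 0 0;0 0 0 0 0;0 0 0 0 0"
}}

```text
clock: 13.95
tcp_pos: [373.9, 330.3, 206.6]
eef_rot: [-0.0, 0.155, 0.988, -0.001]
ft_force: [-0.3, -0.1, 0.3]
finger_gap: 0.3
finger_force: 0.0
```

```bash
python3 -c "
from h import *
grab(['scene'])
b=load('scene')[1]['image'][120:250,210:500,::-1]
cv2.imwrite('pics/c7.png',cv2.resize(b,None,fx=2.7,fy=2.7,interpolation=cv2.INTER_CUBIC))"
```

```text
scene 13.95
```

View pics/c7.png

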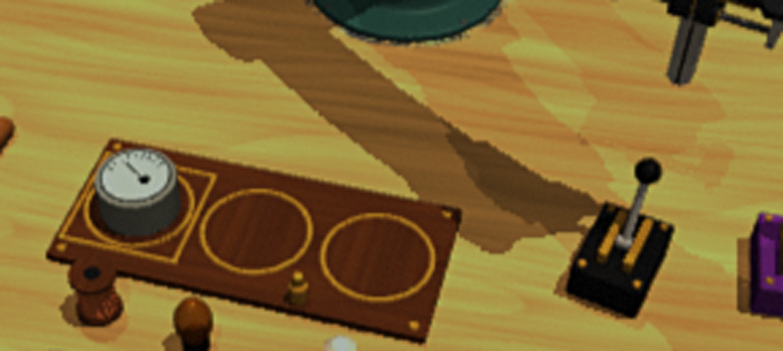

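The lever is back at rest, with the ball at (648,171). The meter stands in the framed ring and the arm is clear of everything.

```bash
python3 -c "
from cell import robot
print(robot.finish_job())"
```

```text
the job is handed in; nothing more can be done
None
```

The job is handed in at about 14 s on the robot clock, with no verdict returned: the meter stands inside the framed ring about 4 mm off centre by camera, and the lever was pushed to its stop, held and seen back at rest with the arm clear.

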